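# Clamp the jar and find which way its lid unscrews

### The job

First turn both yellow clamp knobs clockwise (seen from above) fully to their end stops, so the brown jar is held fast. The jar's white lid may have a left-hand or a right-hand thread, so feel which way it loosens, turn it free, lift it off and finish still holding it in the gripper, level and straight above the jar, about 10 cm higher than it sat. Leave the spray bottle, trowel and dibbers alone.

Things in the scene. Friction and masses are not known exactly. Their poses are not given: they have to be found in the camera images.
- clamp: Green jar clamp fixed to the shelf, plate 120 (x) x 320 (y) x 12 mm; place and yaw vary. Origin: centre of its underside, on the jar's axis; z up. The brown jar (76 mm wide, fixed, neck top 80 mm above the shelf) stands at the origin; the knobs on posts at y = +125 mm (left) and -125 mm (right). A fixed wooden block 64 x 64 mm, 82 mm high, is centred at x = +105 mm.
- lid: Loose white lid, 64 mm across, 50 g, on the jar. Origin: middle of its lower rim, 64 mm above the shelf when on; z up. Flat top at +20 mm; hidden lugs under it. Hand unseen, new each time: the wrong way it stops hard after 0.1 to 0.3 rad; the right way it turns easily, is free to lift at 1.0 to 1.2 rad from the start and stops hard near 1.25. Turning does not raise it; it stays where left.
- lid_grip (a point): Middle of the red grip bar on the lid: bar 50 mm long (this point's and the lid's x), 14 mm wide (y), top 9 mm above this point, the lid's flat top 21 mm below it; 41 mm above the lid's origin. At the start the bar lies nearly along the clamp's x.
- knob_left (a joint): Angle (rad) of the clamp's left knob, 0 to 1.6; grows clockwise seen from above; 1.6 is the end stop (fully tight), where the bar lies along the clamp's y, pointing to the jar. Starts between 0.2 and 0.6. Stiff about 0.07 N m; stays where it is left.
- knob_right (a joint): The same for the right knob; it also tightens clockwise seen from above.
- knob_left_grip (a point): On the left knob's axis, middle of its yellow grip bar, 92 mm above the shelf: the bar is 50 mm long (along this point's x), 14 mm wide (y), its top 9 mm above and the black disc under it 21 mm below this point. z up.
- knob_right_grip (a point): The same for the right knob.
- spray_bottle: White spray bottle with a green head, 72 mm wide, 202 mm tall, loose, standing to the right of the clamp; origin under its centre. Bystander.
- trowel: Aluminium trowel with a wooden handle, 325 mm long, 28 mm high, lying to the right of the clamp; origin under the neck end of its blade, x to the tip. Bystander.
- dibber1: Wooden T-handled dibber with a steel tip, 200 mm long, 24 mm high, lying to the left of the clamp; origin under its middle, x to the tip. Bystander.
- dibber2: A second such dibber. Bystander.
Things that resemble listed ones, but are neither listed nor needed, are in the scene too. What is meant by the lid is not green or turquoise, and is the smaller of those in its own colour.

How it is judged:
On the way, in this order (a step that is already met when the one before it is completed fails the run):
1. both clamp knobs are at their end stops, lid still on (value of joint each of knob_left, knob_right above 1.47 rad and z of lid in the frame of clamp below 0.075 m), for 0.1 s.
2. the lid is off the jar, lifted by the gripper (z of lid in the frame of clamp above 0.09 m and contact force between the fingers and lid above 0.5 N), for 0.2 s.
At the end, for the whole second after the job is handed in: Both knobs within 0.13 rad of their end stops; the lid held by the fingers alone, at rest, 60 to 180 mm higher than it sat on the jar, its centre within 60 mm of the jar's axis, tilted less than 0.3 rad (value of joint each of knob_left, knob_right above 1.47 rad and z of lid in the frame of clamp between 0.124 and 0.244 m and horizontal distance between lid and clamp below 0.06 m and angle between lid's own z axis and vertical below 0.3 rad and contact force between the fingers and lid above 0.5 N and contact force between lid and clamp below 0.1 N and linear speed of lid below 0.03 m/s); the arm keeps its last pose, push and grip.
It fails at once if the lid is taken off before both knobs are tight (z of lid in the frame of clamp above 0.085 m and not (value of joint each of knob_left, knob_right above 1.47 rad)).
It fails at once if the spray bottle is moved more than 30 mm or tipped (distance of spray_bottle from where it was at the start of the episode above 0.03 m or angle between spray_bottle's own z axis and vertical above 0.4 rad).
It fails at once if the trowel is moved more than 30 mm or tipped (distance of trowel from where it was at the start of the episode above 0.03 m or angle between trowel's own z axis and vertical above 0.4 rad).
It fails at once if a dibber is moved more than 30 mm or tipped (distance of dibber1 from where it was at the start of the episode above 0.03 m or angle between dibber1's own z axis and vertical above 0.4 rad).
It fails at once if a dibber is moved more than 30 mm or tipped (distance of dibber2 from where it was at the start of the episode above 0.03 m or angle between dibber2's own z axis and vertical above 0.4 rad).
It also fails if it takes over 61 s, if anything falls off the work surface, if the arm or the gripper's body presses on something with over 40 N, if the wrist force passes 120 N, or if a joint passes its speed limit or range.

### The arm

A 7-joint arm with a two-finger parallel gripper is mounted at the origin on the work surface. World frame = base frame: x ahead of the robot, y to its left, z up, the work surface at z = 0. Lengths are in m, angles in rad, forces in N, time in s.
With the tool pointing down it reaches from about 0.35 to 0.9 m from the base axis. Payload 8.1 kg.
Tool frame: the origin (TCP) lies midway between the tips of the shut fingers; the grasp point (between the pads) lies 19 mm behind it (bot.grip_point_offset is the distance from the TCP to the grasp point, in m); z points along the fingers, x is the direction in which the jaws open and shut, and the axes are right-handed (so a half turn about z gives the same grasp; the last joint's range is limited). The gripper opens to 92 mm and grips with 3 to 60 N. Pads are 19 mm wide; open, the fingers measure 130 mm over their backs; the gripper's body (75 mm by 190 mm) begins 47 mm behind the grasp point.
Start: joints at [1.137, 0.434, 0.025, 1.573, -0.012, 1.134, -0.075], TCP at [0.203, -0.591, 0.227] pointing down, gripper open.
Joint ranges: [-2.62, 2.62], [-0.44, 2.09], [-1.27, 1.32], [0.08, 2.57], [-1.32, 4.46], [0.12, 2], [-2.74, 2.74]. Speed limits (rad/s): [2.22, 2.22, 3.01, 3.01, 3.14, 3.14, 3.14].

### API

Orientations are given as a rotation vector (axis times angle).
In Python, from cell import bot gives the robot as it stands.
- The arm moves only by the tool arm_command, never from a script. Its argument "plan" is a list of rows, each an object of numbers: "rx", "ry", "rz": the turn, a rotation vector about the tool's x, y, z in degrees; "dx", "dy", "dz": the shift along the tool's x, y, z in m; "grip": the opening, from -1 (shut) to 1 (fully open), so that 0 is half open. A call has exactly 10 rows; each row is the pose to reach, as a shift and turn from the pose commanded when the call began, along the tool's axes at that moment; what a row does not reach only later rows make up. A row lasts 1/10 s, in which the tool goes at most 50 mm and 8.59 degrees, less where a joint would pass 70% of its speed; a pose out of reach is approached as far as the arm can. A call with a gripper value outside its range is refused whole. The fingers move at their own pace and stop on an object; the grip force is fixed at half the most. Time passes only in rows, so rows that repeat a pose let the fingers close, or fill a call up. It gives the time, the measured TCP pose, the force and the opening at its end, in the units of the state.
- bot.state(): the state, without advancing time (a new reading comes with each control period).
- bot.grab_frame(name): name is "side" or "top" or "wrist"; returns the picture (420x560x3 uint8, blue, green, red); there is no depth.
- bot.camera_info(name): a dict with "K" (3x3 intrinsics, pixels), "k1" (the pictures are not rectified: a ray, as slopes to the right and down, at radius r is drawn at 1 + k1 r^2 times it, then the intrinsics apply), "eye" and "attitude" of the camera in the world. Camera axes: x right, y down, z forward; pixel columns grow to the right and rows downward; lengths in m; the calibration is good to about 2 mm. A picture is of the moment at which its call begins: read the wrist's pose just before it. camera_info takes no time and is no camera call; for the wrist camera it gives the pose at the moment of the call.
- bot.close_job(): hands the job in, once; it reports no verdict.
The state is a dict: "time": time; "joints": joint angles; "dq": joint speeds; "joint_efforts": joint torques, N m; "ee_pos": TCP position; "tcp_rot": TCP orientation; "wrist_force": force on the tool from outside, world axes, zero at the start; "moment": the same for the moment, N m; "gripper_width": finger opening in m.
Only numpy, scipy, OpenCV 4.12 (cv2) and the standard library are available. Lean on these libraries where they do the work, as an engineer would, in place of code of your own. Each camera call takes 0.05 s, during which the arm holds its last target.

## Working session

There is one attempt and no reset: what is moved stays moved. The work goes in short steps, Python scripts to look and compute and a tool call to move; the robot and the scene stay as the last step left them, time stands still between calls to the robot, and variables do not carry over. Pictures are saved under pics/ and viewed, and the job is handed in when it is done.

Besides the shell and the picture viewer there is one more tool, called by a JSON object that holds its "api" and its "payload", one argument or row to a line. arm_command: Moves the arm, as the interface text tells. Its arguments: {"type":"object","properties":{"plan":{"type":"array"}},"required":["plan"]}

```bash
mkdir -p pics; ls; python3 - <<'E'
from cell import bot
import cv2
print(bot.state())
for n in ("top","side","wrist"):
    print(n,bot.camera_info(n))
    cv2.imwrite(f"pics/{n}0.png",bot.grab_frame(n))
E
```

```text
pics
{'time': 0.0, 'joints': array([ 1.13738533,  0.43522959,  0.02494402,  1.57408023, -0.0115991 ,
        1.1339952 , -0.07506896]), 'dq': array([ 0.00022311,  0.00057636, -0.00153976,  0.00115565, -0.00060536,
        0.00116134, -0.00122877]), 'joint_efforts': array([ 6.25297998e-04, -6.67848229e+01,  9.85170119e-01, -3.14456069e+01,
       -6.04493427e-02,  4.28140350e-02,  1.51258837e-04]), 'ee_pos': array([ 0.20280478, -0.59064853,  0.22594705]), 'tcp_rot': array([-2.55622469e+00,  1.82490656e+00,  2.11620305e-03]), 'wrist_force': array([ 0.07412324, -0.34687024,  0.0676598 ]), 'moment': array([-0.03877321,  0.05665537,  0.00814962]), 'gripper_width': 0.09194237119753998}
top {'K': array([[458.97077468,   0.        , 281.19831769],
       [  0.        , 458.97077468, 206.59263432],
       [  0.        ,   0.        ,   1.        ]]), 'k1': -0.07553985114168284, 'eye': array([0.4458876 , 0.05792558, 1.44390558]), 'attitude': array([-2.21017951,  2.15454408, -0.09247649])}
side {'K': array([[438.91329381,   0.        , 281.51285296],
       [  0.        , 438.91329381, 207.65074529],
       [  0.        ,   0.        ,   1.        ]]), 'k1': 0.0011665881884694038, 'eye': array([0.16119465, 1.10082258, 0.8220503 ]), 'attitude': array([-0.44285316,  2.57979416, -1.40865444])}
wrist {'K': array([[360.96674172,   0.        , 282.32361693],
       [  0.        , 360.96674172, 207.82072903],
       [  0.        ,   0.        ,   1.        ]]), 'k1': -0.06056943784779966, 'eye': array([ 0.27746293, -0.56524549,  0.38411127]), 'attitude': array([ 2.35172672, -1.67970071, -0.25032468])}
```

View pics/top0.png

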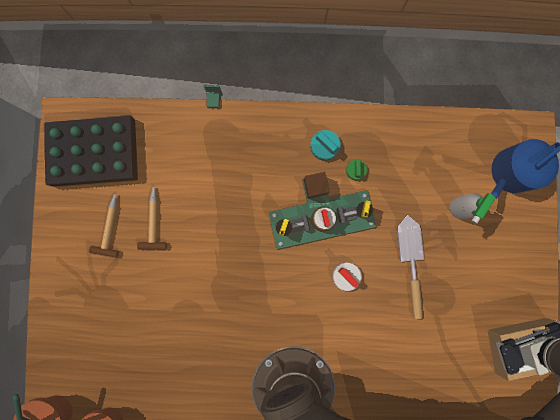

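View pics/side0.png

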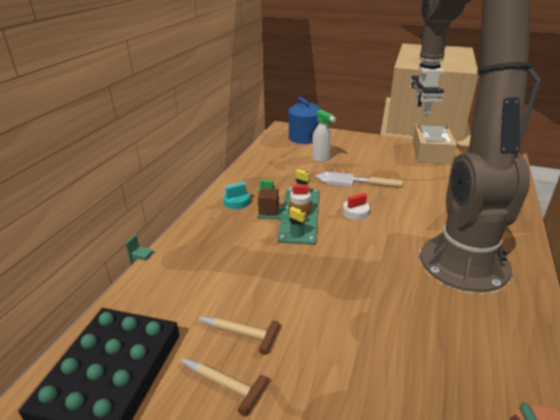

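View pics/wrist0.png

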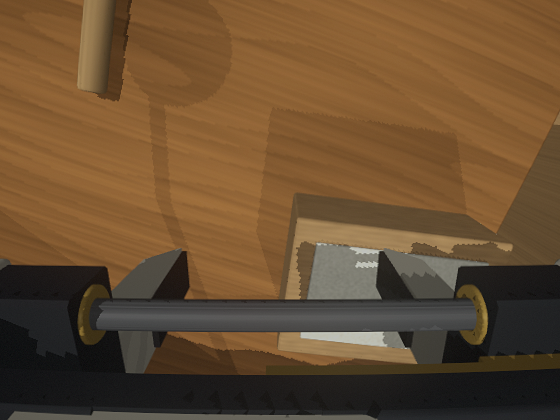

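Lid candidates in the top view: white/red on the jar (325,217), white/red loose on the shelf (347,277, looks bigger), turquoise (326,145) and green (357,170). By the description I choose (325,217), which sits on the clamp; now a close crop.

```bash
cat > h.py <<'E'
import numpy as np, cv2
from scipy.spatial.transform import Rotation as R
from cell import bot
def ray(ci,u,v):
    K=ci['K'];d=np.array([ci['k1'],0,0,0,0.])
    p=cv2.undistortPoints(np.array([[[u,v]]],float),K,d)[0,0]
    return R.from_rotvec(ci['attitude']).as_matrix()@np.array([p[0],p[1],1])
def at(ci,u,v,z):
    d=ray(ci,u,v);e=ci['eye'];return e+d*(z-e[2])/d[2]
def proj(ci,P):
    M=R.from_rotvec(ci['attitude']).as_matrix()
    c=(np.atleast_2d(P)-ci['eye'])@M
    p=c[:,:2]/c[:,2:];p=p*(1+ci['k1']*(p**2).sum(1,keepdims=True))
    return p@ci['K'][:2,:2].T+ci['K'][:2,2]
def st():
    s=bot.state();M=R.from_rotvec(s['tcp_rot']).as_matrix()
    print('t',round(s['time'],2),'pos',s['ee_pos'].round(4),'x',M[:,0].round(3),'z',M[:,2].round(3),'q',s['joints'].round(3),'F',s['wrist_force'].round(2),'M',s['moment'].round(3),'w',round(s['gripper_width'],4));return s,M
E
python3 - <<'E'
import cv2
im=cv2.imread('pics/top0.png')[180:260,260:390]
cv2.imwrite('pics/topc.png',cv2.resize(im,None,fx=6,fy=6,interpolation=cv2.INTER_CUBIC))
E
```

```text
(no output)
```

View pics/topc.png

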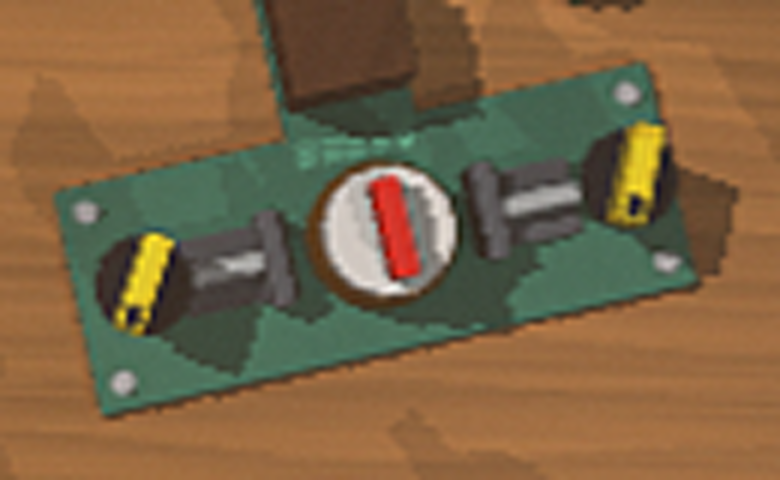

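The crop shows the small white lid with a red bar on the brown jar (crop 390,230), between the two yellow-bar knobs (145,284) and (637,174); plate corners (58,190), (648,62), (698,288), (103,415).

```bash
python3 - <<'E'
from h import *
ci=bot.camera_info('top')
f=lambda x,y,z:at(ci,(x+.5)/6-.5+260,(y+.5)/6-.5+180,z)
c=[f(*p,0.012) for p in ((58,190),(648,62),(698,288),(103,415))]
for p in c: print(p.round(4))
o=np.mean(c,0);print('centre',o.round(4))
yv=(c[0]+c[3]-c[1]-c[2])/2; print('len',np.linalg.norm(yv),'yaw',np.arctan2(-yv[0],yv[1]), 'w',np.linalg.norm((c[0]+c[1]-c[2]-c[3])/2))
yv/=np.linalg.norm(yv)
print('knobs pred',(o+.125*yv).round(4),(o-.125*yv).round(4))
for n,a,b in(('L',(160,237),(132,332)),('R',(653,126),(624,222)),('lid',(384,178),(407,278))):
    z=0.101 if n!='lid' else .114
    A=f(*a,z);B=f(*b,z);d=A-B
    print(n,((A+B)/2).round(4),'len',np.linalg.norm(d),'ang',np.arctan2(d[1],d[0]))
print(at(ci,347,277,.05),at(ci,410,240,0),at(ci,417,310,0))
d=ray(bot.camera_info('side'),321,155)
E
```

```text
[0.5456 0.09   0.012 ]
[ 0.6209 -0.2177  0.012 ]
[ 0.5028 -0.2452  0.012 ]
[0.4294 0.0636 0.012 ]
centre [ 0.5247 -0.0773  0.012 ]
len 0.31712730826457025 yaw 0.2367227077916315 w 0.12019194609360216
knobs pred [0.4953 0.0442 0.012 ] [ 0.554  -0.1989  0.012 ]
L [0.4944 0.0439 0.101 ] len 0.04829698601023233 ang -0.26176265881815725
R [ 0.5546 -0.1965  0.101 ] len 0.04959017940847003 ang -0.28243890784260733
lid [ 0.5243 -0.0761  0.114 ] len 0.04967519187092337 ang 0.24442972033899985
[ 0.34981373 -0.15100895  0.05      ] [ 0.46662635 -0.35691738  0.        ] [ 0.24765411 -0.38121066  0.        ]
```

```bash
cat >> h.py <<'E'
def plan(target,phi):
    "shift/turn in the tool axes to reach target with tool straight down, tool x at angle phi"
    s,M=st()
    T=np.array([[np.cos(phi),np.sin(phi),0],[np.sin(phi),-np.cos(phi),0],[0,0,-1]]).astype(float)
    d=M.T@(np.array(target)-s['ee_pos'])
    r=np.degrees(R.from_matrix(M.T@T).as_rotvec())
    print('d',d.round(4),'r',r.round(2))
E
python3 - <<'E'
from h import *
ct=bot.camera_info('top');cs=bot.camera_info('side')
# bottle: intersect foot in side with z=0
print(at(cs,321,159,0), at(ct,470,208,.15),at(ct,485,205,.18))
for t in ((.5546,-.1965,.16),):plan(t,1.289)
E
```

```text
[ 0.56789991 -0.51461866  0.        ] [ 0.55993265 -0.48859298  0.15      ] [ 0.56686746 -0.51948377  0.18      ]
t 0.15 pos [ 0.2028 -0.5908  0.2261] x [ 0.325 -0.946 -0.001] z [-0.     0.001 -1.   ] q [ 1.137  0.435  0.025  1.574 -0.012  1.134 -0.075] F [ 1.21  0.02 -0.22] M [-0.031  0.073 -0.016] w 0.0921
d [-0.2586 -0.4607  0.0664] r [-8.000e-02  3.000e-02 -1.449e+02]
```

{"api": "arm_command", "payload": {
  "plan": [
    {"dx": -0.02,"dy": -0.04,"dz": 0,"rz": -8,"grip": 1},
    {"dx": -0.045,"dy": -0.08,"dz": 0,"rz": -16,"grip": 1},
    {"dx": -0.07,"dy": -0.12,"dz": 0,"rz": -24,"grip": 1},
    {"dx": -0.095,"dy": -0.165,"dz": 0,"rz": -32,"grip": 1},
    {"dx": -0.12,"dy": -0.21,"dz": 0,"rz": -40,"grip": 1},
    {"dx": -0.145,"dy": -0.255,"dz": 0,"rz": -48,"grip": 1},
    {"dx": -0.17,"dy": -0.3,"dz": 0,"rz": -56,"grip": 1},
    {"dx": -0.195,"dy": -0.345,"dz": 0,"rz": -64,"grip": 1},
    {"dx": -0.22,"dy": -0.39,"dz": 0,"rz": -72,"grip": 1},
    {"dx": -0.24,"dy": -0.43,"dz": 0,"rz": -80,"grip": 1}
  ]
}}

```text
schema error: expected keys rx, ry, rz, dx, dy, dz, grip
```

```bash
python3 - <<'E'
from h import *
plan((.5546,-.1965,.16),1.289)
E
```

```text
t 0.15 pos [ 0.2028 -0.5908  0.2261] x [ 0.325 -0.946 -0.001] z [-0.     0.001 -1.   ] q [ 1.137  0.435  0.025  1.574 -0.012  1.134 -0.075] F [ 1.21  0.02 -0.22] M [-0.031  0.073 -0.016] w 0.0921
d [-0.2586 -0.4607  0.0664] r [-8.000e-02  3.000e-02 -1.449e+02]
```

{"api": "arm_command", "payload": {
  "plan": [
    {"rx": 0,"ry": 0,"dx": -0.02,"dy": -0.04,"dz": 0,"rz": -8,"grip": 1},
    {"rx": 0,"ry": 0,"dx": -0.045,"dy": -0.08,"dz": 0,"rz": -16,"grip": 1},
    {"rx": 0,"ry": 0,"dx": -0.07,"dy": -0.12,"dz": 0,"rz": -24,"grip": 1},
    {"rx": 0,"ry": 0,"dx": -0.095,"dy": -0.165,"dz": 0,"rz": -32,"grip": 1},
    {"rx": 0,"ry": 0,"dx": -0.12,"dy": -0.21,"dz": 0,"rz": -40,"grip": 1},
    {"rx": 0,"ry": 0,"dx": -0.145,"dy": -0.255,"dz": 0,"rz": -48,"grip": 1},
    {"rx": 0,"ry": 0,"dx": -0.17,"dy": -0.3,"dz": 0,"rz": -56,"grip": 1},
    {"rx": 0,"ry": 0,"dx": -0.195,"dy": -0.345,"dz": 0,"rz": -64,"grip": 1},
    {"rx": 0,"ry": 0,"dx": -0.22,"dy": -0.39,"dz": 0,"rz": -72,"grip": 1},
    {"rx": 0,"ry": 0,"dx": -0.24,"dy": -0.43,"dz": 0,"rz": -80,"grip": 1}
  ]
}}

```text
time: 1.15
ee_pos: [0.5301, -0.2254, 0.2268]
tcp_rot: [3.131, 0.254, -0.0]
wrist_force: [1.2, 0.2, 0.3]
gripper_width: 0.092
```

```bash
python3 - <<'E'
from h import *
plan((.5546,-.1965,.16),1.289)
E
```

```text
t 1.15 pos [ 0.5301 -0.2254  0.2268] x [ 0.987  0.161 -0.   ] z [-0. -0. -1.] q [ 0.62   0.394 -0.427  1.668  0.178  1.118  0.305] F [1.18 0.18 0.33] M [-0.035 -0.174 -0.044] w 0.092
d [ 0.0289 -0.0246  0.0667] r [ 0.000e+00  2.000e-02 -6.459e+01]
```

{"api": "arm_command", "payload": {
  "plan": [
    {"rx": 0,"ry": 0,"dx": 0.005,"dy": -0.005,"dz": 0,"rz": -8,"grip": 1},
    {"rx": 0,"ry": 0,"dx": 0.01,"dy": -0.01,"dz": 0,"rz": -16,"grip": 1},
    {"rx": 0,"ry": 0,"dx": 0.015,"dy": -0.015,"dz": 0.01,"rz": -24,"grip": 1},
    {"rx": 0,"ry": 0,"dx": 0.02,"dy": -0.02,"dz": 0.02,"rz": -32,"grip": 1},
    {"rx": 0,"ry": 0,"dx": 0.028,"dy": -0.024,"dz": 0.03,"rz": -40,"grip": 1},
    {"rx": 0,"ry": 0,"dx": 0.028,"dy": -0.024,"dz": 0.04,"rz": -48,"grip": 1},
    {"rx": 0,"ry": 0,"dx": 0.028,"dy": -0.024,"dz": 0.05,"rz": -56,"grip": 1},
    {"rx": 0,"ry": 0,"dx": 0.028,"dy": -0.024,"dz": 0.06,"rz": -64.6,"grip": 1},
    {"rx": 0,"ry": 0,"dx": 0.028,"dy": -0.024,"dz": 0.066,"rz": -64.6,"grip": 1},
    {"rx": 0,"ry": 0,"dx": 0.028,"dy": -0.024,"dz": 0.066,"rz": -64.6,"grip": 1}
  ]
}}

```text
time: 2.15
ee_pos: [0.5525, -0.1991, 0.1597]
tcp_rot: [-2.519, -1.874, 0.001]
wrist_force: [-0.4, -0.4, -0.1]
gripper_width: 0.0918
```

```bash
python3 - <<'E'
from h import *
plan((.5546,-.1965,.077),1.289)
im=bot.grab_frame('wrist');ci=bot.camera_info('wrist')
for p in ((.5546,-.1965,.101),(.5243,-.0761,.114)):
    print(proj(ci,p))
cv2.imwrite('pics/w1.png',im)
E
```

```text
t 2.15 pos [ 0.5525 -0.1991  0.1597] x [0.288 0.958 0.   ] z [-0.002  0.001 -1.   ] q [ 0.713  0.527 -0.662  1.708  0.367  1.036  1.204] F [-0.37 -0.35 -0.13] M [ 0.049 -0.116  0.005] w 0.0918
d [0.0031 0.0015 0.0827] r [-0.11 -0.02 -0.57]
[[287.51895859 228.18462684]]
[[476.08435733 130.35104515]]
```

View pics/w1.png

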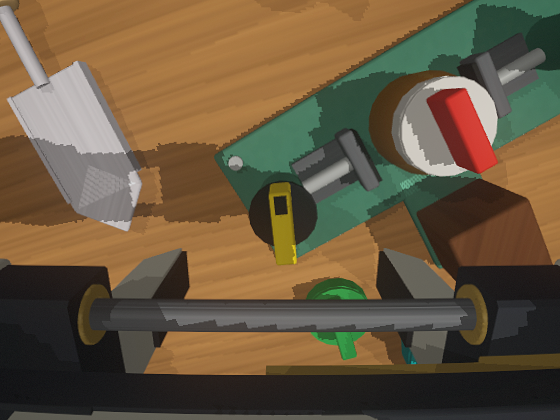

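```bash
python3 - <<'E'
import cv2
im=cv2.imread('pics/w1.png')
cv2.imwrite('pics/w1c.png',cv2.resize(im[75:275,240:510],None,fx=2.9,fy=2.9,interpolation=cv2.INTER_CUBIC))
E
```

```text
(no output)
```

View pics/w1c.png

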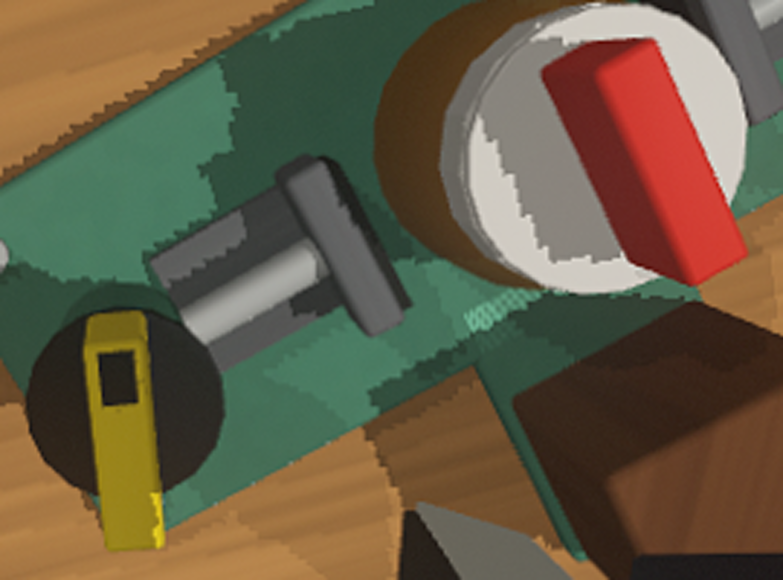

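```bash
python3 - <<'E'
from h import *
ci=bot.camera_info('wrist')
print(at(ci,283.1,229.5,.101),at(ci,472,130.2,.114))
plan((.554,-.1985,.077),1.289)
E
```

```text
[ 0.55464681 -0.19947466  0.101     ] [ 0.52355943 -0.0783938   0.114     ]
t 2.2 pos [ 0.5529 -0.1991  0.1604] x [0.287 0.958 0.   ] z [-0.001  0.    -1.   ] q [ 0.712  0.527 -0.662  1.707  0.367  1.036  1.205] F [-0.31  1.32  0.16] M [ 0.027 -0.174 -0.031] w 0.0914
d [0.0008 0.0009 0.0834] r [-0.05 -0.01 -0.55]
```

{"api": "arm_command", "payload": {
  "plan": [
    {"rx": 0,"ry": 0,"rz": -0.5,"dx": 0.001,"dy": 0.001,"dz": 0.025,"grip": 0.2},
    {"rx": 0,"ry": 0,"rz": -0.5,"dx": 0.001,"dy": 0.001,"dz": 0.05,"grip": 0.2},
    {"rx": 0,"ry": 0,"rz": -0.5,"dx": 0.001,"dy": 0.001,"dz": 0.07,"grip": 0.2},
    {"rx": 0,"ry": 0,"rz": -0.5,"dx": 0.001,"dy": 0.001,"dz": 0.083,"grip": 0.2},
    {"rx": 0,"ry": 0,"rz": -0.5,"dx": 0.001,"dy": 0.001,"dz": 0.083,"grip": 0},
    {"rx": 0,"ry": 0,"rz": -0.5,"dx": 0.001,"dy": 0.001,"dz": 0.083,"grip": -1},
    {"rx": 0,"ry": 0,"rz": -0.5,"dx": 0.001,"dy": 0.001,"dz": 0.083,"grip": -1},
    {"rx": 0,"ry": 0,"rz": -0.5,"dx": 0.001,"dy": 0.001,"dz": 0.083,"grip": -1},
    {"rx": 0,"ry": 0,"rz": -0.5,"dx": 0.001,"dy": 0.001,"dz": 0.083,"grip": -1},
    {"rx": 0,"ry": 0,"rz": -0.5,"dx": 0.001,"dy": 0.001,"dz": 0.083,"grip": -1}
  ]
}}

```text
time: 3.2
ee_pos: [0.5546, -0.1986, 0.0781]
tcp_rot: [2.508, 1.891, 0.0]
wrist_force: [-2.1, -6.7, 2.2]
gripper_width: 0.0166
```

```bash
python3 - <<'E'
from h import *
st()
E
```

```text
t 3.2 pos [ 0.5546 -0.1986  0.0781] x [ 0.275  0.961 -0.   ] z [ 0. -0. -1.] q [ 0.674  0.619 -0.615  1.785  0.45   0.881  1.146] F [-2.13 -6.72  2.24] M [-1.698  0.402  0.077] w 0.0166
```

{"api": "arm_command", "payload": {
  "plan": [
    {"rx": 0,"ry": 0,"rz": 0,"dx": 0,"dy": 0,"dz": 0,"grip": -1},
    {"rx": 0,"ry": 0,"rz": 0,"dx": 0,"dy": 0,"dz": 0,"grip": -1},
    {"rx": 0,"ry": 0,"rz": 7,"dx": 0,"dy": 0,"dz": 0,"grip": -1},
    {"rx": 0,"ry": 0,"rz": 14,"dx": 0,"dy": 0,"dz": 0,"grip": -1},
    {"rx": 0,"ry": 0,"rz": 21,"dx": 0,"dy": 0,"dz": 0,"grip": -1},
    {"rx": 0,"ry": 0,"rz": 28,"dx": 0,"dy": 0,"dz": 0,"grip": -1},
    {"rx": 0,"ry": 0,"rz": 35,"dx": 0,"dy": 0,"dz": 0,"grip": -1},
    {"rx": 0,"ry": 0,"rz": 42,"dx": 0,"dy": 0,"dz": 0,"grip": -1},
    {"rx": 0,"ry": 0,"rz": 49,"dx": 0,"dy": 0,"dz": 0,"grip": -1},
    {"rx": 0,"ry": 0,"rz": 50,"dx": 0,"dy": 0,"dz": 0,"grip": -1}
  ]
}}

```text
time: 4.2
ee_pos: [0.5543, -0.1992, 0.0781]
tcp_rot: [3.072, 0.649, -0.0]
wrist_force: [-1.3, -4.1, 5.0]
gripper_width: 0.014
```

```bash
python3 - <<'E'
from h import *
s,M=st();print(np.arctan2(M[1,0],M[0,0]))
E
```

```text
t 4.2 pos [ 0.5543 -0.1992  0.0781] x [ 0.914  0.405 -0.   ] z [ 0.    -0.001 -1.   ] q [ 0.526  0.571 -0.391  1.798  0.285  0.828  0.414] F [-1.35 -4.14  5.04] M [-1.008  0.347  0.052] w 0.014
0.41666168160856115
```

{"api": "arm_command", "payload": {
  "plan": [
    {"rx": 0,"ry": 0,"rz": 3,"dx": 0,"dy": 0,"dz": 0,"grip": -1},
    {"rx": 0,"ry": 0,"rz": 6,"dx": 0,"dy": 0,"dz": 0,"grip": -1},
    {"rx": 0,"ry": 0,"rz": 9,"dx": 0,"dy": 0,"dz": 0,"grip": -1},
    {"rx": 0,"ry": 0,"rz": 11,"dx": 0,"dy": 0,"dz": 0,"grip": -1},
    {"rx": 0,"ry": 0,"rz": 13,"dx": 0,"dy": 0,"dz": 0,"grip": -1},
    {"rx": 0,"ry": 0,"rz": 14,"dx": 0,"dy": 0,"dz": 0,"grip": -1},
    {"rx": 0,"ry": 0,"rz": 15,"dx": 0,"dy": 0,"dz": 0,"grip": -1},
    {"rx": 0,"ry": 0,"rz": 16,"dx": 0,"dy": 0,"dz": 0,"grip": -1},
    {"rx": 0,"ry": 0,"rz": 16,"dx": 0,"dy": 0,"dz": 0,"grip": -1},
    {"rx": 0,"ry": 0,"rz": 16,"dx": 0,"dy": 0,"dz": 0,"grip": -1}
  ]
}}

```text
time: 5.2
ee_pos: [0.5544, -0.1991, 0.0781]
tcp_rot: [3.132, 0.227, 0.0]
wrist_force: [-2.6, -4.5, 6.1]
gripper_width: 0.0147
```

```bash
python3 - <<'E'
from h import *
s,M=st();print(np.arctan2(M[1,0],M[0,0]))
E
```

```text
t 5.2 pos [ 0.5544 -0.1991  0.0781] x [ 0.99   0.144 -0.   ] z [ 0.    -0.001 -1.   ] q [ 0.478  0.561 -0.32   1.802  0.234  0.816  0.187] F [-2.59 -4.49  6.14] M [-1.037  0.372  0.79 ] w 0.0147
0.1446482717248754
```

```bash
python3 - <<'E'
from h import *
plan((.495,.044,.16),1.309)
E
```

```text
t 5.2 pos [ 0.5544 -0.1991  0.0781] x [ 0.99   0.144 -0.   ] z [ 0.    -0.001 -1.   ] q [ 0.478  0.561 -0.32   1.802  0.234  0.816  0.187] F [-2.59 -4.49  6.14] M [-1.037  0.372  0.79 ] w 0.0147
d [-0.0238 -0.2491 -0.0823] r [ 7.000e-02  5.000e-02 -6.671e+01]
```

{"api": "arm_command", "payload": {
  "plan": [
    {"rx": 0,"ry": 0,"rz": 0,"dx": 0,"dy": 0,"dz": 0,"grip": 0},
    {"rx": 0,"ry": 0,"rz": 0,"dx": 0,"dy": 0,"dz": 0,"grip": 0},
    {"rx": 0,"ry": 0,"rz": 0,"dx": 0,"dy": 0,"dz": -0.03,"grip": 0},
    {"rx": 0,"ry": 0,"rz": -7,"dx": 0,"dy": 0,"dz": -0.07,"grip": 0.2},
    {"rx": 0,"ry": 0,"rz": -15,"dx": -0.005,"dy": -0.04,"dz": -0.082,"grip": 0.2},
    {"rx": 0,"ry": 0,"rz": -23,"dx": -0.01,"dy": -0.085,"dz": -0.082,"grip": 0.2},
    {"rx": 0,"ry": 0,"rz": -31,"dx": -0.015,"dy": -0.13,"dz": -0.082,"grip": 0.2},
    {"rx": 0,"ry": 0,"rz": -39,"dx": -0.02,"dy": -0.175,"dz": -0.082,"grip": 0.2},
    {"rx": 0,"ry": 0,"rz": -47,"dx": -0.024,"dy": -0.22,"dz": -0.082,"grip": 0.2},
    {"rx": 0,"ry": 0,"rz": -55,"dx": -0.024,"dy": -0.249,"dz": -0.082,"grip": 0.2}
  ]
}}

```text
time: 6.2
ee_pos: [0.4943, 0.0489, 0.1599]
tcp_rot: [-2.668, -1.656, -0.001]
wrist_force: [0.8, -0.4, 0.3]
gripper_width: 0.055
```

```bash
python3 - <<'E'
from h import *
plan((.495,.044,.16),1.309)
im=bot.grab_frame('wrist');ci=bot.camera_info('wrist')
for p in ((.495,.044,.101),(.524,-.0775,.114)):
    print(proj(ci,p))
cv2.imwrite('pics/w2.png',im)
cv2.imwrite('pics/t2.png',cv2.resize(bot.grab_frame('top')[180:260,260:390],None,fx=6,fy=6,interpolation=cv2.INTER_CUBIC))
E
```

```text
t 6.2 pos [0.4943 0.0489 0.1599] x [0.444 0.896 0.001] z [-0.     0.001 -1.   ] q [ 0.31   0.382 -0.663  1.924  0.288  0.93   0.62 ] F [ 0.78 -0.38  0.26] M [ 0.09  -0.176  0.012] w 0.055
d [-0.0041  0.0028 -0.0001] r [ -0.03  -0.07 -11.33]
[[270.28233869 234.15019883]]
[[129.91355286 347.62425746]]
```

View pics/w2.png

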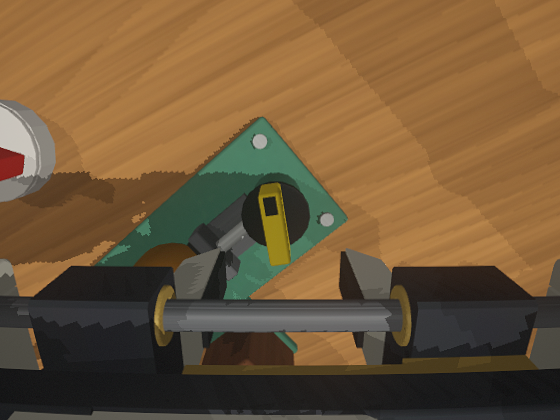

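View pics/t2.png

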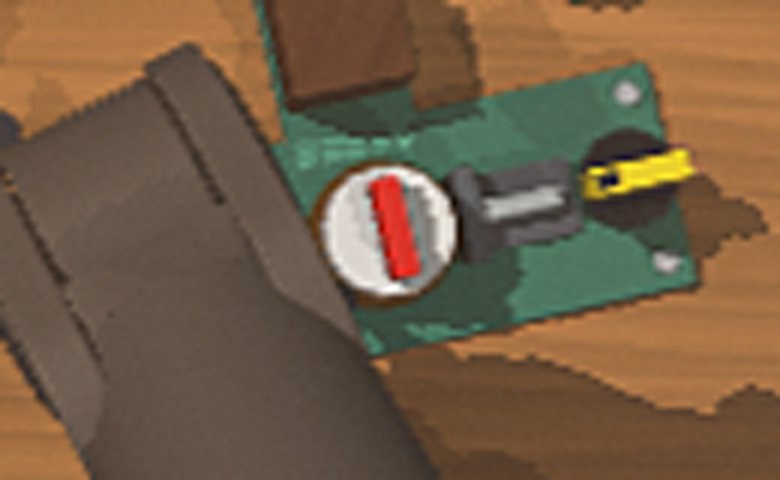

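Right knob bar now lies along the clamp's y with its black mark towards the jar (crop 605,180). The left knob's bar is in the wrist view at about (274,230), within about 4 px of the prediction (270,234).

```bash
python3 - <<'E'
from h import *
ci=bot.camera_info('wrist');print(at(ci,274,231,.101))
plan((.495,.0445,.077),1.309)
E
```

```text
[0.49470616 0.04422664 0.101     ]
t 6.3 pos [0.4947 0.0504 0.1601] x [0.441 0.897 0.003] z [ 0.     0.003 -1.   ] q [ 0.31   0.383 -0.664  1.923  0.288  0.93   0.62 ] F [ 0.59 -1.36  0.66] M [ 0.085 -0.153 -0.079] w 0.0549
d [-0.0054  0.0029  0.0831] r [ -0.04  -0.16 -11.19]
```

{"api": "arm_command", "payload": {
  "plan": [
    {"rx": 0,"ry": 0,"rz": -6,"dx": 0,"dy": 0,"dz": 0,"grip": 0.2},
    {"rx": 0,"ry": 0,"rz": -11.2,"dx": 0,"dy": 0,"dz": 0,"grip": 0.2},
    {"rx": 0,"ry": 0,"rz": -11.2,"dx": 0,"dy": 0,"dz": 0.02,"grip": 0.2},
    {"rx": 0,"ry": 0,"rz": -11.2,"dx": 0,"dy": 0,"dz": 0.035,"grip": 0.2},
    {"rx": 0,"ry": 0,"rz": -11.2,"dx": 0,"dy": 0,"dz": 0.035,"grip": 0.2},
    {"rx": 0,"ry": 0,"rz": -11.2,"dx": 0,"dy": 0,"dz": 0.035,"grip": 0.2},
    {"rx": 0,"ry": 0,"rz": -11.2,"dx": 0,"dy": 0,"dz": 0.035,"grip": 0.2},
    {"rx": 0,"ry": 0,"rz": -11.2,"dx": 0,"dy": 0,"dz": 0.035,"grip": 0.2},
    {"rx": 0,"ry": 0,"rz": -11.2,"dx": 0,"dy": 0,"dz": 0.035,"grip": 0.2},
    {"rx": 0,"ry": 0,"rz": -11.2,"dx": 0,"dy": 0,"dz": 0.035,"grip": 0.2}
  ]
}}

```text
time: 7.3
ee_pos: [0.496, 0.0448, 0.125]
tcp_rot: [2.505, 1.896, 0.001]
wrist_force: [-0.2, 1.0, 0.3]
gripper_width: 0.055
```

```bash
python3 - <<'E'
from h import *
plan((.495,.0443,.077),1.309)
E
```

```text
t 7.3 pos [0.496  0.0448 0.125 ] x [0.271 0.962 0.   ] z [ 0.001 -0.    -1.   ] q [ 0.321  0.438 -0.679  1.959  0.358  0.865  0.748] F [-0.16  1.04  0.26] M [ 0.008 -0.143  0.041] w 0.055
d [-0.0008 -0.0008  0.048 ] r [ 0.03 -0.   -0.75]
```

Settled on target. Descend and close.

{"api": "arm_command", "payload": {
  "plan": [
    {"rx": 0,"ry": 0,"rz": 0,"dx": -0.001,"dy": -0.001,"dz": 0.02,"grip": 0.2},
    {"rx": 0,"ry": 0,"rz": 0,"dx": -0.001,"dy": -0.001,"dz": 0.035,"grip": 0.2},
    {"rx": 0,"ry": 0,"rz": 0,"dx": -0.001,"dy": -0.001,"dz": 0.047,"grip": 0.2},
    {"rx": 0,"ry": 0,"rz": 0,"dx": -0.001,"dy": -0.001,"dz": 0.047,"grip": -1},
    {"rx": 0,"ry": 0,"rz": 0,"dx": -0.001,"dy": -0.001,"dz": 0.047,"grip": -1},
    {"rx": 0,"ry": 0,"rz": 0,"dx": -0.001,"dy": -0.001,"dz": 0.047,"grip": -1},
    {"rx": 0,"ry": 0,"rz": 0,"dx": -0.001,"dy": -0.001,"dz": 0.047,"grip": -1},
    {"rx": 0,"ry": 0,"rz": 0,"dx": -0.001,"dy": -0.001,"dz": 0.047,"grip": -1},
    {"rx": 0,"ry": 0,"rz": 0,"dx": -0.001,"dy": -0.001,"dz": 0.047,"grip": -1},
    {"rx": 0,"ry": 0,"rz": 0,"dx": -0.001,"dy": -0.001,"dz": 0.047,"grip": -1}
  ]
}}

```text
time: 8.3
ee_pos: [0.4946, 0.0433, 0.0781]
tcp_rot: [2.505, 1.894, -0.001]
wrist_force: [-1.7, -4.4, 5.8]
gripper_width: 0.0139
```

{"api": "arm_command", "payload": {
  "plan": [
    {"rx": 0,"ry": 0,"rz": 0,"dx": 0,"dy": 0,"dz": 0,"grip": -1},
    {"rx": 0,"ry": 0,"rz": 7,"dx": 0,"dy": 0,"dz": 0,"grip": -1},
    {"rx": 0,"ry": 0,"rz": 14,"dx": 0,"dy": 0,"dz": 0,"grip": -1},
    {"rx": 0,"ry": 0,"rz": 21,"dx": 0,"dy": 0,"dz": 0,"grip": -1},
    {"rx": 0,"ry": 0,"rz": 28,"dx": 0,"dy": 0,"dz": 0,"grip": -1},
    {"rx": 0,"ry": 0,"rz": 35,"dx": 0,"dy": 0,"dz": 0,"grip": -1},
    {"rx": 0,"ry": 0,"rz": 42,"dx": 0,"dy": 0,"dz": 0,"grip": -1},
    {"rx": 0,"ry": 0,"rz": 49,"dx": 0,"dy": 0,"dz": 0,"grip": -1},
    {"rx": 0,"ry": 0,"rz": 50,"dx": 0,"dy": 0,"dz": 0,"grip": -1},
    {"rx": 0,"ry": 0,"rz": 50,"dx": 0,"dy": 0,"dz": 0,"grip": -1}
  ]
}}

```text
time: 9.3
ee_pos: [0.4944, 0.0431, 0.0781]
tcp_rot: [3.07, 0.657, -0.001]
wrist_force: [-0.9, -5.0, 6.1]
gripper_width: 0.0139
```

```bash
python3 - <<'E'
from h import *
s,M=st();print(np.arctan2(M[1,0],M[0,0]))
E
```

```text
t 9.3 pos [0.4944 0.0431 0.0781] x [ 0.912  0.409 -0.001] z [-0.    -0.002 -1.   ] q [ 0.118  0.453 -0.41   2.022  0.27   0.719 -0.039] F [-0.94 -4.95  6.14] M [-1.005  0.339 -0.121] w 0.0139
0.42168422141685563
```

{"api": "arm_command", "payload": {
  "plan": [
    {"rx": 0,"ry": 0,"rz": 3,"dx": 0,"dy": 0,"dz": 0,"grip": -1},
    {"rx": 0,"ry": 0,"rz": 6,"dx": 0,"dy": 0,"dz": 0,"grip": -1},
    {"rx": 0,"ry": 0,"rz": 9,"dx": 0,"dy": 0,"dz": 0,"grip": -1},
    {"rx": 0,"ry": 0,"rz": 11,"dx": 0,"dy": 0,"dz": 0,"grip": -1},
    {"rx": 0,"ry": 0,"rz": 13,"dx": 0,"dy": 0,"dz": 0,"grip": -1},
    {"rx": 0,"ry": 0,"rz": 14,"dx": 0,"dy": 0,"dz": 0,"grip": -1},
    {"rx": 0,"ry": 0,"rz": 15,"dx": 0,"dy": 0,"dz": 0,"grip": -1},
    {"rx": 0,"ry": 0,"rz": 16,"dx": 0,"dy": 0,"dz": 0,"grip": -1},
    {"rx": 0,"ry": 0,"rz": 16,"dx": 0,"dy": 0,"dz": 0,"grip": -1},
    {"rx": 0,"ry": 0,"rz": 16,"dx": 0,"dy": 0,"dz": 0,"grip": -1}
  ]
}}

```text
time: 10.3
ee_pos: [0.4943, 0.0434, 0.0781]
tcp_rot: [3.132, 0.228, -0.0]
wrist_force: [-2.6, -3.9, 7.1]
gripper_width: 0.0143
```

```bash
python3 - <<'E'
from h import *
s,M=st();print(np.arctan2(M[1,0],M[0,0]))
plan((.524,-.0775,.17),.240-np.pi/2)
E
```

```text
t 10.3 pos [0.4943 0.0434 0.0781] x [ 0.989  0.145 -0.   ] z [-0.    -0.001 -1.   ] q [ 0.063  0.442 -0.339  2.027  0.223  0.708 -0.27 ] F [-2.61 -3.94  7.13] M [-0.919  0.445  0.87 ] w 0.0143
0.14537427368521294
t 10.3 pos [0.4943 0.0434 0.0781] x [ 0.989  0.145 -0.   ] z [-0.    -0.001 -1.   ] q [ 0.063  0.442 -0.339  2.027  0.223  0.708 -0.27 ] F [-2.61 -3.94  7.13] M [-0.919  0.445  0.87 ] w 0.0143
d [ 0.0118  0.1241 -0.0918] r [ 8.000e-02 -4.000e-02  8.458e+01]
```

{"api": "arm_command", "payload": {
  "plan": [
    {"rx": 0,"ry": 0,"rz": 0,"dx": 0,"dy": 0,"dz": 0,"grip": 0},
    {"rx": 0,"ry": 0,"rz": 0,"dx": 0,"dy": 0,"dz": 0,"grip": 0},
    {"rx": 0,"ry": 0,"rz": 0,"dx": 0,"dy": 0,"dz": -0.03,"grip": 0},
    {"rx": 0,"ry": 0,"rz": 7,"dx": 0,"dy": 0,"dz": -0.07,"grip": 0.2},
    {"rx": 0,"ry": 0,"rz": 15,"dx": 0.002,"dy": 0.02,"dz": -0.092,"grip": 0.2},
    {"rx": 0,"ry": 0,"rz": 23,"dx": 0.004,"dy": 0.04,"dz": -0.092,"grip": 0.2},
    {"rx": 0,"ry": 0,"rz": 31,"dx": 0.006,"dy": 0.06,"dz": -0.092,"grip": 0.2},
    {"rx": 0,"ry": 0,"rz": 39,"dx": 0.008,"dy": 0.08,"dz": -0.092,"grip": 0.2},
    {"rx": 0,"ry": 0,"rz": 47,"dx": 0.01,"dy": 0.1,"dz": -0.092,"grip": 0.2},
    {"rx": 0,"ry": 0,"rz": 55,"dx": 0.012,"dy": 0.124,"dz": -0.092,"grip": 0.2}
  ]
}}

```text
time: 11.3
ee_pos: [0.5245, -0.0768, 0.1697]
tcp_rot: [-2.88, 1.253, -0.0]
wrist_force: [0.3, 0.8, -1.1]
gripper_width: 0.0552
```

```bash
python3 - <<'E'
from h import *
plan((.524,-.0775,.17),.240-np.pi/2)
E
```

```text
t 11.3 pos [ 0.5245 -0.0768  0.1697] x [ 0.682 -0.732 -0.   ] z [ 0.     0.001 -1.   ] q [ 0.135  0.345 -0.116  1.87   0.048  0.929 -0.824] F [ 0.31  0.78 -1.14] M [ 0.043 -0.057 -0.002] w 0.0552
d [ 0.0002  0.0008 -0.0003] r [-3.000e-02  2.000e-02  2.923e+01]
```

{"api": "arm_command", "payload": {
  "plan": [
    {"rx": 0,"ry": 0,"rz": 8,"dx": 0,"dy": 0.001,"dz": 0,"grip": 0.2},
    {"rx": 0,"ry": 0,"rz": 16,"dx": 0,"dy": 0.001,"dz": 0,"grip": 0.2},
    {"rx": 0,"ry": 0,"rz": 24,"dx": 0,"dy": 0.001,"dz": 0,"grip": 0.2},
    {"rx": 0,"ry": 0,"rz": 29.2,"dx": 0,"dy": 0.001,"dz": 0,"grip": 0.2},
    {"rx": 0,"ry": 0,"rz": 29.2,"dx": 0,"dy": 0.001,"dz": 0,"grip": 0.2},
    {"rx": 0,"ry": 0,"rz": 29.2,"dx": 0,"dy": 0.001,"dz": 0,"grip": 0.2},
    {"rx": 0,"ry": 0,"rz": 29.2,"dx": 0,"dy": 0.001,"dz": 0,"grip": 0.2},
    {"rx": 0,"ry": 0,"rz": 29.2,"dx": 0,"dy": 0.001,"dz": 0,"grip": 0.2},
    {"rx": 0,"ry": 0,"rz": 29.2,"dx": 0,"dy": 0.001,"dz": 0,"grip": 0.2},
    {"rx": 0,"ry": 0,"rz": 29.2,"dx": 0,"dy": 0.001,"dz": 0,"grip": 0.2}
  ]
}}

```text
time: 12.3
ee_pos: [0.5235, -0.0776, 0.1697]
tcp_rot: [-2.477, 1.933, 0.0]
wrist_force: [-0.3, 0.8, -0.9]
gripper_width: 0.055
```

```bash
python3 - <<'E'
from h import *
plan((.524,-.0775,.09),.240-np.pi/2)
im=bot.grab_frame('wrist');ci=bot.camera_info('wrist')
print(proj(ci,(.524,-.0775,.114)))
cv2.imwrite('pics/w3.png',im)
cv2.imwrite('pics/t3.png',cv2.resize(bot.grab_frame('top')[180:260,260:390],None,fx=6,fy=6,interpolation=cv2.INTER_CUBIC))
E
```

```text
t 12.3 pos [ 0.5235 -0.0776  0.1697] x [ 0.243 -0.97  -0.   ] z [-0.  0. -1.] q [ 0.052  0.339 -0.007  1.879  0.003  0.924 -1.282] F [-0.27  0.75 -0.91] M [ 0.04   0.009 -0.03 ] w 0.055
d [ 0.     -0.0005  0.0797] r [-0.    0.    0.31]
[[281.94840406 227.82333204]]
```

View pics/w3.png

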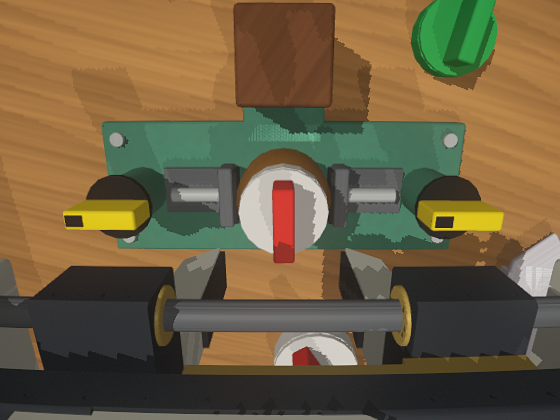

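View pics/t3.png

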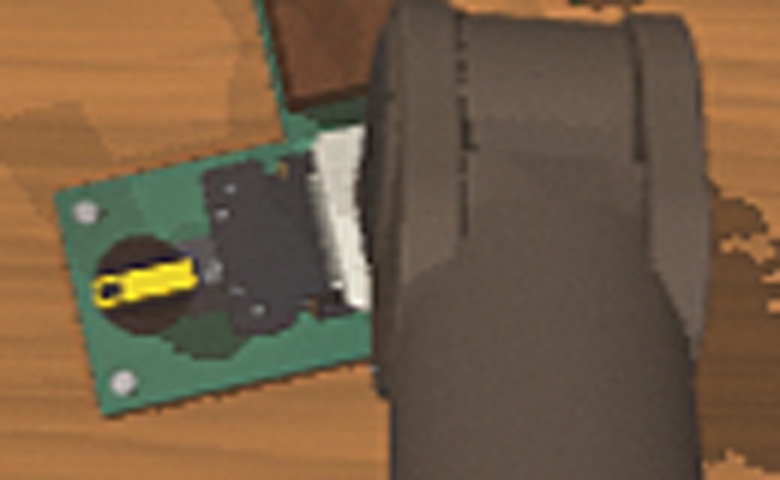

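Both yellow bars now lie along the plate (wrist view: left-in-image (107,215), right (460,215)), and the lid's red bar sits at (284,222), centred between the fingers. Descend on the lid and grip.

{"api": "arm_command", "payload": {
  "plan": [
    {"rx": 0,"ry": 0,"rz": 0,"dx": 0,"dy": 0,"dz": 0.025,"grip": 0.2},
    {"rx": 0,"ry": 0,"rz": 0,"dx": 0,"dy": 0,"dz": 0.05,"grip": 0.2},
    {"rx": 0,"ry": 0,"rz": 0,"dx": 0,"dy": 0,"dz": 0.07,"grip": 0.2},
    {"rx": 0,"ry": 0,"rz": 0,"dx": 0,"dy": 0,"dz": 0.08,"grip": 0.2},
    {"rx": 0,"ry": 0,"rz": 0,"dx": 0,"dy": 0,"dz": 0.08,"grip": -1},
    {"rx": 0,"ry": 0,"rz": 0,"dx": 0,"dy": 0,"dz": 0.08,"grip": -1},
    {"rx": 0,"ry": 0,"rz": 0,"dx": 0,"dy": 0,"dz": 0.08,"grip": -1},
    {"rx": 0,"ry": 0,"rz": 0,"dx": 0,"dy": 0,"dz": 0.08,"grip": -1},
    {"rx": 0,"ry": 0,"rz": 0,"dx": 0,"dy": 0,"dz": 0.08,"grip": -1},
    {"rx": 0,"ry": 0,"rz": 0,"dx": 0,"dy": 0,"dz": 0.08,"grip": -1}
  ]
}}

```text
time: 13.4
ee_pos: [0.5237, -0.0776, 0.0901]
tcp_rot: [-2.476, 1.933, -0.001]
wrist_force: [-0.3, 0.0, 3.4]
gripper_width: 0.0139
```

{"api": "arm_command", "payload": {
  "plan": [
    {"rx": 0,"ry": 0,"rz": 0,"dx": 0,"dy": 0,"dz": 0,"grip": -1},
    {"rx": 0,"ry": 0,"rz": 0,"dx": 0,"dy": 0,"dz": 0,"grip": -1},
    {"rx": 0,"ry": 0,"rz": -3,"dx": 0,"dy": 0,"dz": 0,"grip": -1},
    {"rx": 0,"ry": 0,"rz": -6,"dx": 0,"dy": 0,"dz": 0,"grip": -1},
    {"rx": 0,"ry": 0,"rz": -9,"dx": 0,"dy": 0,"dz": 0,"grip": -1},
    {"rx": 0,"ry": 0,"rz": -12,"dx": 0,"dy": 0,"dz": 0,"grip": -1},
    {"rx": 0,"ry": 0,"rz": -15,"dx": 0,"dy": 0,"dz": 0,"grip": -1},
    {"rx": 0,"ry": 0,"rz": -18,"dx": 0,"dy": 0,"dz": 0,"grip": -1},
    {"rx": 0,"ry": 0,"rz": -20,"dx": 0,"dy": 0,"dz": 0,"grip": -1},
    {"rx": 0,"ry": 0,"rz": -21,"dx": 0,"dy": 0,"dz": 0,"grip": -1}
  ]
}}

```text
time: 14.4
ee_pos: [0.524, -0.0776, 0.0901]
tcp_rot: [-2.788, 1.448, -0.002]
wrist_force: [0.4, 0.6, 5.5]
gripper_width: 0.0137
```

```bash
python3 - <<'E'
from h import *
s,M=st();print(np.arctan2(M[1,0],M[0,0]))
E
```

```text
t 14.4 pos [ 0.524  -0.0776  0.0901] x [ 0.575 -0.818  0.001] z [ 0.001 -0.    -1.   ] q [ 0.127  0.446 -0.107  1.953  0.068  0.745 -0.978] F [0.36 0.56 5.46] M [-0.052  0.011 -0.101] w 0.0137
-0.9579514698607857
```

Counter-clockwise turns easily (0.37 rad, only 0.1 N m), well past the 0.3 rad hard-stop limit: a right-hand thread. Continue to about 1.24 rad.

{"api": "arm_command", "payload": {
  "plan": [
    {"rx": 0,"ry": 0,"rz": -6,"dx": 0,"dy": 0,"dz": 0,"grip": -1},
    {"rx": 0,"ry": 0,"rz": -12,"dx": 0,"dy": 0,"dz": 0,"grip": -1},
    {"rx": 0,"ry": 0,"rz": -18,"dx": 0,"dy": 0,"dz": 0,"grip": -1},
    {"rx": 0,"ry": 0,"rz": -24,"dx": 0,"dy": 0,"dz": 0,"grip": -1},
    {"rx": 0,"ry": 0,"rz": -30,"dx": 0,"dy": 0,"dz": 0,"grip": -1},
    {"rx": 0,"ry": 0,"rz": -36,"dx": 0,"dy": 0,"dz": 0,"grip": -1},
    {"rx": 0,"ry": 0,"rz": -42,"dx": 0,"dy": 0,"dz": 0,"grip": -1},
    {"rx": 0,"ry": 0,"rz": -47,"dx": 0,"dy": 0,"dz": 0,"grip": -1},
    {"rx": 0,"ry": 0,"rz": -50,"dx": 0,"dy": 0,"dz": 0,"grip": -1},
    {"rx": 0,"ry": 0,"rz": -50,"dx": 0,"dy": 0,"dz": 0,"grip": -1}
  ]
}}

```text
time: 15.4
ee_pos: [0.5241, -0.0776, 0.0902]
tcp_rot: [-3.139, 0.133, -0.002]
wrist_force: [0.3, -0.3, 5.6]
gripper_width: 0.0137
```

```bash
python3 - <<'E'
from h import *
s,M=st();print(np.arctan2(M[1,0],M[0,0]))
E
```

```text
t 15.4 pos [ 0.5241 -0.0776  0.0902] x [ 0.996 -0.085  0.001] z [ 0.001  0.    -1.   ] q [ 0.296  0.467 -0.334  1.938  0.214  0.769 -0.244] F [ 0.3  -0.34  5.63] M [-0.016 -0.068  0.021] w 0.0137
-0.08469099190419996
```

```bash
python3 - <<'E'
from h import *
ci=bot.camera_info('top')
f=lambda x,y,z:at(ci,(x+.5)/6-.5+260,(y+.5)/6-.5+180,z)
cv2.imwrite('pics/z.png',np.hstack([cv2.resize(cv2.imread('pics/t2.png')[120:240,570:710],None,fx=2.8,fy=2.8),cv2.resize(cv2.imread('pics/t3.png')[220:340,80:220],None,fx=2.8,fy=2.8)]))
for n,a,b in(('R',(588,187),(690,163)),('L',(97,292),(195,270))):
    d=f(*b,.101)-f(*a,.101);print(n,'axis-from-clamp-y',np.arctan2(-d[0],d[1])-.237, np.arctan(-d[0]/d[1])-.237,np.linalg.norm(d))
E
```

```text
R axis-from-clamp-y -3.123486757292592 0.01810589629720122 0.051917834331591306
L axis-from-clamp-y -3.132359600705541 0.009233052884252135 0.04898652073191182
```

View pics/z.png

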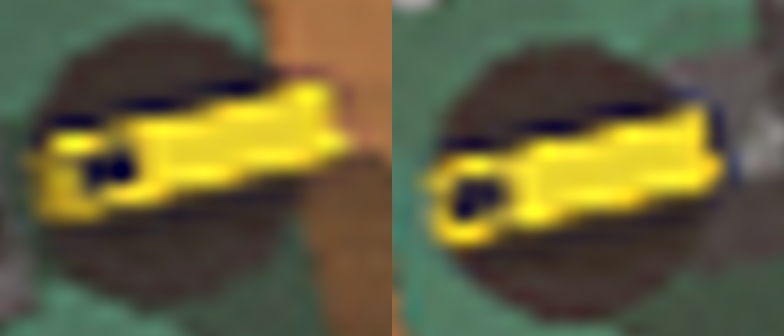

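Both bars are within 0.02 rad of the clamp's y axis, so both knobs are at their stops. First a 30 mm lift, then check.

{"api": "arm_command", "payload": {
  "plan": [
    {"rx": 0,"ry": 0,"rz": 0,"dx": 0,"dy": 0,"dz": -0.003,"grip": -1},
    {"rx": 0,"ry": 0,"rz": 0,"dx": 0,"dy": 0,"dz": -0.006,"grip": -1},
    {"rx": 0,"ry": 0,"rz": 0,"dx": 0,"dy": 0,"dz": -0.01,"grip": -1},
    {"rx": 0,"ry": 0,"rz": 0,"dx": 0,"dy": 0,"dz": -0.015,"grip": -1},
    {"rx": 0,"ry": 0,"rz": 0,"dx": 0,"dy": 0,"dz": -0.02,"grip": -1},
    {"rx": 0,"ry": 0,"rz": 0,"dx": 0,"dy": 0,"dz": -0.025,"grip": -1},
    {"rx": 0,"ry": 0,"rz": 0,"dx": 0,"dy": 0,"dz": -0.03,"grip": -1},
    {"rx": 0,"ry": 0,"rz": 0,"dx": 0,"dy": 0,"dz": -0.03,"grip": -1},
    {"rx": 0,"ry": 0,"rz": 0,"dx": 0,"dy": 0,"dz": -0.03,"grip": -1},
    {"rx": 0,"ry": 0,"rz": 0,"dx": 0,"dy": 0,"dz": -0.03,"grip": -1}
  ]
}}

```text
time: 16.4
ee_pos: [0.5233, -0.0776, 0.1195]
tcp_rot: [3.139, -0.136, -0.001]
wrist_force: [-0.4, 0.5, -0.2]
gripper_width: 0.0139
```

{"api": "arm_command", "payload": {
  "plan": [
    {"rx": 0,"ry": 0,"rz": 0,"dx": 0,"dy": 0,"dz": -0.01,"grip": -1},
    {"rx": 0,"ry": 0,"rz": 0,"dx": 0,"dy": 0,"dz": -0.02,"grip": -1},
    {"rx": 0,"ry": 0,"rz": 0,"dx": 0,"dy": 0,"dz": -0.03,"grip": -1},
    {"rx": 0,"ry": 0,"rz": 0,"dx": 0,"dy": 0,"dz": -0.04,"grip": -1},
    {"rx": 0,"ry": 0,"rz": 0,"dx": 0,"dy": 0,"dz": -0.05,"grip": -1},
    {"rx": 0,"ry": 0,"rz": 0,"dx": 0,"dy": 0,"dz": -0.06,"grip": -1},
    {"rx": 0,"ry": 0,"rz": 0,"dx": 0,"dy": 0,"dz": -0.07,"grip": -1},
    {"rx": 0,"ry": 0,"rz": 0,"dx": 0,"dy": 0,"dz": -0.075,"grip": -1},
    {"rx": 0,"ry": 0,"rz": 0,"dx": 0,"dy": 0,"dz": -0.075,"grip": -1},
    {"rx": 0,"ry": 0,"rz": 0,"dx": 0,"dy": 0,"dz": -0.075,"grip": -1}
  ]
}}

```text
time: 17.4
ee_pos: [0.5234, -0.0775, 0.1945]
tcp_rot: [3.139, -0.136, -0.0]
wrist_force: [-0.1, -0.0, -0.7]
gripper_width: 0.014
```

```bash
python3 - <<'E'
from h import *
st()
cv2.imwrite('pics/w4.png',bot.grab_frame('wrist'))
cv2.imwrite('pics/s4.png',cv2.resize(bot.grab_frame('side')[100:260,220:430],None,fx=3.5,fy=3.5,interpolation=cv2.INTER_CUBIC))
E
```

```text
t 17.4 pos [ 0.5234 -0.0775  0.1945] x [ 0.996 -0.086 -0.   ] z [-0. -0. -1.] q [ 0.328  0.341 -0.364  1.825  0.142  1.001 -0.18 ] F [-0.15 -0.02 -0.72] M [-0.001 -0.068  0.051] w 0.014
```

View pics/s4.png

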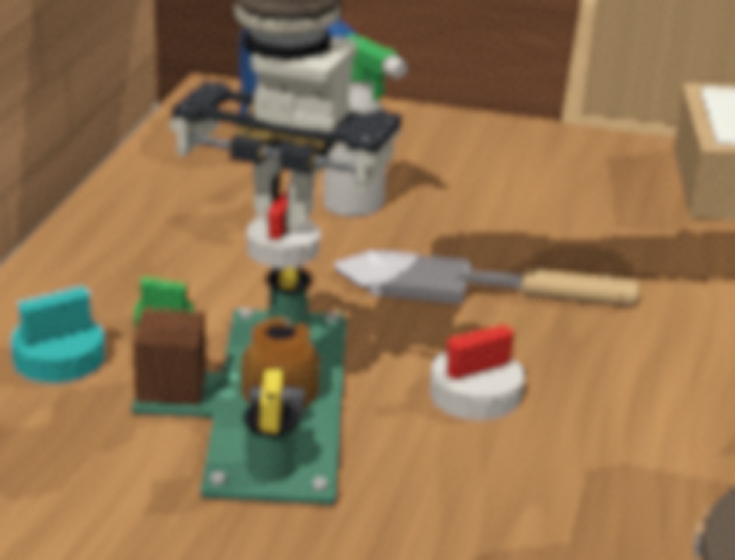

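View pics/w4.png

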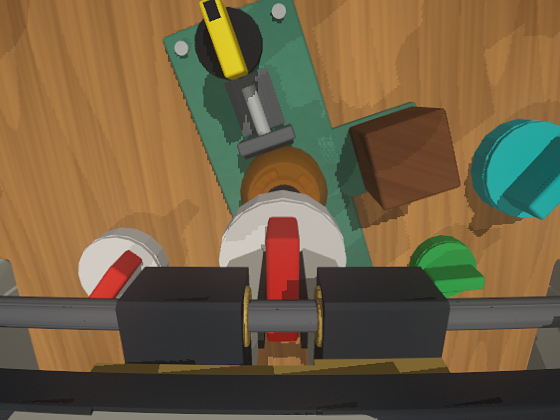

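The lid is off and level in the fingers (side crop 283,240) above the open jar mouth (283,345). It is 104 mm higher than it sat, and the bystanders are unmoved. Handing in.

```bash
python3 - <<'E'
from cell import bot
print(bot.close_job())
E
```

```text
the job is handed in; nothing more can be done
None
```

I turned both clamp knobs clockwise to their end stops, unscrewed the lid and handed the job in with the lid held above the jar. It took 17.5 s by the robot's clock; handing in returned no verdict.

- **Knobs:** both came up against a hard stop at about 0.8 to 0.9 N m. In the top picture their bars lie within 0.02 rad of the clamp's y axis. The black mark ends up facing the jar on the right knob but away from it on the left. I took it as just a mark on the bar, since both knobs stopped at the same angle.
- **Lid:** it turned counter-clockwise with only about 0.1 N m, so it has a right-hand thread. I turned it about 1.24 rad, and it lifted off with no catch.
- **Final pose:** the lid is held level, about 104 mm above where it sat and within a few mm of the jar's axis. The gripper opening reads 14 mm, the width of the lid's grip bar.
- **Bystanders:** the spray bottle and trowel look unmoved in the last side picture. The dibbers were outside that crop, but the arm never went near them.
- **Disagreement:** the top and wrist cameras differed by about 3 mm on positions, so I averaged them.

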